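# Pack away the grooming kit on the roof bench

### The job

Clear the grooming bench: every comb goes into the sky-blue flip-top box, every brush into the open steel tray, and each tin stands upright in its own cell of the wooden crate, never tipped over on the way. Leave the box with its lid fully shut. Leave the bowl, massager, soap and chew bone where they are.

Things in the scene. Friction and masses are not known exactly. Their poses are not given: they have to be found in the camera images.
- box: The sky-blue hard plastic flip-top box, fixed to the bench, 150 mm (x) by 200 mm (y), 65 mm high to the rim, walls and floor 5 mm. Origin: centre of its underside. The lid hinges on the rim's +x side. It and the crate may change sides.
- lid (a joint): The box's lid angle: 0 = shut flat, about 1.57 = standing straight up, 1.9 = leaning back at its stop. A stiff hinge (about 0.13 N m): it stays where it is left and must be pushed all the way down.
- lid_hinge (a point): Middle of the lid's hinge line, on the box rim's +x edge (box x = +75 mm, 65.5 mm above the bench). The hinge line runs along box y.
- lid_edge (a point): Middle of the lid's free edge, 152 mm from the hinge, half way through its 7 mm thickness; a 50 mm wide lip juts 13 mm farther.
- tray: Open steel tray fixed to the bench at the back, 165 mm (x) by 220 mm (y), 40 mm high, walls and floor 5 mm. Origin: centre of its underside.
- crate: Wooden crate fixed to the bench, 200 by 200 mm, 45 mm high, walls, floor and dividers 6 mm, in 2 x 2 cells of 91 mm; cell centres at x = +-48.5 mm, y = +-48.5 mm from its origin (centre of its underside). Cell floor 6 mm above the bench.
- wood_comb: Cherrywood comb lying flat, 150 mm long (its x axis), 34 mm wide (y; teeth towards -y), 11 mm thick. Origin: centre of its underside. May be absent.
- steel_comb: Steel comb lying flat, 150 mm long (its x axis), 34 mm wide (y; teeth towards -y), 9 mm thick. Origin: centre of its underside. May be absent.
- pin_brush: Metal pin brush with a rounded padded head, lying on its back with its pins upward, 175 mm long. Origin: on the table side of its 22 mm wide, 17 mm high handle, 10 mm behind the head; the handle runs 90 mm to -x, the head (56 mm wide, 30 mm high) from +12 to +88 mm along +x. It balances near the origin. May be absent.
- bristle_brush: Wooden bristle brush with an oblong head, lying on its back with its bristles upward, 175 mm long. Origin: on the table side of its 22 mm wide, 17 mm high handle, 10 mm behind the head; the handle runs 90 mm to -x, the head (52 mm wide, 30 mm high) from +12 to +88 mm along +x. It balances near the origin. May be absent.
- tin_a: A plain aluminium balm tin, an upright cylinder 56 mm in diameter and 90 mm high. Origin: centre of its underside, z up. May be absent.
- tin_b: A plain aluminium balm tin, an upright cylinder 56 mm in diameter and 90 mm high. Origin: centre of its underside, z up. May be absent.
- tin_c: A plain aluminium balm tin, an upright cylinder 56 mm in diameter and 90 mm high. Origin: centre of its underside, z up. May be absent.
- bowl: Empty white enamel bowl, 130 mm across, 45 mm high. (Not part of the job: leave it be.) Origin: centre of its underside.
- massager: Ribbed round silicone massager, 69 mm across, 36 mm high with its knob. (Not part of the job: leave it be.) Origin: centre of its underside.
- soap: White soap bar, 85 by 55 by 30 mm. (Not part of the job: leave it be.) Origin: centre of its underside.
- chew: White nylon chew bone, 128 mm long, 24 mm high. (Not part of the job: leave it be.) Origin: centre of its underside.

How it is judged:
At the end, for the whole second after the job is handed in: Every comb lies inside the box below its rim, lid shut (under 0.06 rad); every brush lies inside the tray (origin under 45 mm above the bench); every tin stands upright (within 0.15 rad) on the crate floor (origin under 16 mm up), one to a cell; all at rest (x of wood_comb in the frame of box between -0.072 and 0.072 m and y of wood_comb in the frame of box between -0.092 and 0.092 m and z of wood_comb in the frame of box between 0 and 0.06 m and x of steel_comb in the frame of box between -0.072 and 0.072 m and y of steel_comb in the frame of box between -0.092 and 0.092 m and z of steel_comb in the frame of box between 0 and 0.06 m and x of pin_brush in the frame of tray between -0.078 and 0.078 m and y of pin_brush in the frame of tray between -0.1 and 0.1 m and z of pin_brush in the frame of tray between 0 and 0.045 m and x of bristle_brush in the frame of tray between -0.078 and 0.078 m and y of bristle_brush in the frame of tray between -0.1 and 0.1 m and z of bristle_brush in the frame of tray between 0 and 0.045 m and x of tin_a in the frame of crate between -0.095 and 0.095 m and y of tin_a in the frame of crate between -0.095 and 0.095 m and z of tin_a in the frame of crate between 0 and 0.016 m and angle between each of tin_a, tin_b, tin_c's own z axis and vertical below 0.15 rad and x of tin_b in the frame of crate between -0.095 and 0.095 m and y of tin_b in the frame of crate between -0.095 and 0.095 m and z of tin_b in the frame of crate between 0 and 0.016 m and x of tin_c in the frame of crate between -0.095 and 0.095 m and y of tin_c in the frame of crate between -0.095 and 0.095 m and z of tin_c in the frame of crate between 0 and 0.016 m and value of joint lid below 0.06 rad and linear speed of each of wood_comb, steel_comb, pin_brush, bristle_brush, tin_a, tin_b, tin_c below 0.02 m/s); the robot touches nothing.
It fails at once if A tin is tipped over (more than 0.7 rad) (angle between any of tin_a, tin_b, tin_c's own z axis and vertical above 0.7 rad).
It fails at once if The bowl, massager, soap or chew bone is shifted by more than 40 mm (distance of any of bowl, massager, soap, chew from where it was at the start of the episode above 0.04 m).
Of wood_comb, steel_comb, pin_brush, bristle_brush, tin_a, tin_b, tin_c only 5 to 7 are there at a start; the rules pass over those that are not, and their reading is None.
At some moment in a run one of wood_comb, steel_comb, pin_brush, bristle_brush may be knocked a few centimetres aside while the robot is not near it.
It also fails if it takes over 210 s, if anything falls off the work surface, if the arm or the gripper's body presses on something with over 40 N, if the wrist force passes 120 N, or if a joint passes its speed limit or range.

### The arm

A 7-joint arm with a two-finger parallel gripper is mounted at the origin on the work surface. World frame = base frame: x ahead of the robot, y to its left, z up, the work surface at z = 0. Lengths are in m, angles in rad, forces in N, time in s.
With the tool pointing down it reaches from about 0.4 to 0.925 m from the base axis. Payload 5.6 kg.
Tool frame: the origin (TCP) lies at the very end of the fingers, on their centre line; the grasp point (between the pads) lies arm.grip_point_offset behind it (arm.grip_point_offset is the distance from the TCP to the grasp point, in m); y points along the fingers, z is the direction in which the jaws open and shut, and the axes are right-handed (so a half turn about y gives the same grasp; the last joint's range is limited). The gripper opens to 85 mm and grips with 20 to 120 N. Pads are 22 mm wide; open, the fingers measure 114 mm over their backs; the gripper's body (76 mm by 85 mm) begins 54 mm behind the grasp point. The pads swing forward as they close: fully open they stand 13 mm farther back than shut.
Start: joints at [1.173, 0.468, -0.012, 1.603, 0.006, 1.071, -0.056], TCP at [0.226, -0.61, 0.231] pointing down, gripper open.
Joint ranges: [-2.53, 2.53], [-0.31, 2.02], [-1.57, 1.55], [0.28, 2.44], [-1.29, 4.43], [0.15, 1.84], [-2.92, 2.92]. Speed limits (rad/s): [2.57, 2.57, 3.14, 3.14, 3.14, 3.14, 3.14].

### API

Orientations are given as a rotation vector (axis times angle).
In Python, from plant import arm gives the robot as it stands. The module is installed in compiled form; this text tells all that it offers. Calls block until the motion is done:
- arm.move_ptp(position, orientation): joint-space move of the TCP to a pose.
- arm.line_to(position, ori=None, speed=0.15, contact_N=None): straight line of the TCP; ori=None keeps the orientation; speed is the mean speed in m/s. With contact_N (N) it stops when the force on the tool has changed by that much, and returns True; else False.
- arm.movej(angles): joint-space move.
- arm.let_go() and arm.close(newtons=None): open the fingers fully, or close them until they stop; newtons is the grip in N (None keeps the last).
- arm.pause(seconds).
- arm.solve_ik(position, orientation): joint angles nearest the present ones, or None.
- arm.state(): the state.
- arm.get_image(name): name is "side" or "top" or "wrist"; returns a dict with "image" (420x560x3 uint8, red, green, blue), "depth" (420x560 float32, m along the optical axis (not along the pixel's ray), 0 where there is no reading), "fx", "fy", "cx", "cy" (pixels), "world_to_cam" (4x4, takes a point from world to camera coordinates); the wrist camera has in their place "hand_eye" (4x4, takes a point from camera to tool coordinates, whose origin is the TCP and whose axes are the tool frame's). Camera axes: x right, y down, z forward; pixel columns grow to the right and rows downward; lengths in m; the calibration is good to about 2 mm. A picture is of the moment at which its call begins: read the wrist's pose just before it.
A pose or a line that the arm cannot do raises arm.PlanningError and nothing moves.
- arm.job_done(): hands the job in, once; it reports no verdict.
The state is a dict: "time": time; "joints": joint angles; "qvel": joint speeds; "joint_torque": joint torques, N m; "ee_pos": TCP position; "tool_rot": TCP orientation; "wrist_force": force on the tool from outside, world axes, zero at the start; "torque": the same for the moment, N m; "width": opening from 0.0 (shut) to 1.0 (fully open).
Only numpy, scipy, OpenCV 4.12 (cv2) and the standard library are available. Lean on these libraries where they do the work, as an engineer would, in place of code of your own. Each camera call takes 0.05 s, during which the arm holds its last target.

## Working session

There is one attempt and no reset: what is moved stays moved. The work goes in short steps, each a Python script; the robot and the scene stay as the last script left them, time stands still between calls to the robot, and variables do not carry over. Pictures are saved under pics/ and viewed, and the job is handed in when it is done.

```bash
mkdir -p pics; ls
python3 - <<'E'
from plant import arm
import cv2,numpy as np
s=arm.state();print({k:np.round(v,3) for k,v in s.items()}, arm.grip_point_offset)
for n in ["side","top","wrist"]:
    d=arm.get_image(n);cv2.imwrite(f"pics/{n}0.png",d["image"][:,:,::-1]);np.savez(f"{n}0.npz",**d)
    print(n,d["fx"],d["cx"],d["cy"],np.round(d.get("world_to_cam",d.get("hand_eye")),3).tolist())
E
```

```text
pics
{'time': np.float64(0.0), 'joints': array([ 1.173,  0.468, -0.012,  1.604,  0.006,  1.071, -0.056]), 'qvel': array([ 0.001, -0.   , -0.001, -0.001, -0.   , -0.001,  0.001]), 'joint_torque': array([-0.0000e+00, -5.3239e+01,  2.2000e-02, -2.5131e+01,  1.1000e-02,
        8.0000e-03, -0.0000e+00]), 'ee_pos': array([ 0.226, -0.609,  0.23 ]), 'tool_rot': array([-0.364,  2.03 , -2.027]), 'wrist_force': array([-0.43 ,  0.605,  0.544]), 'torque': array([-0.019,  0.015,  0.002]), 'width': np.float64(0.995)} 0.0187
side 384.1849179279131 274.3249952281183 209.9451208776275 [[-0.901, -0.434, -0.014, 0.451], [-0.318, 0.681, -0.66, 0.211], [0.296, -0.59, -0.751, 0.805], [0.0, 0.0, 0.0, 1.0]]
top 455.5890264849589 279.42950104571554 212.59983031328673 [[0.003, -1.0, 0.018, -0.004], [-0.999, -0.004, -0.051, 0.504], [0.051, -0.018, -0.999, 1.285], [0.0, 0.0, 0.0, 1.0]]
wrist 345.6416448912035 280.3576032304177 215.5921151065262 [[-0.001, 0.953, 0.303, -0.077], [-0.001, -0.303, 0.953, -0.144], [1.0, 0.001, 0.001, -0.0], [0.0, 0.0, 0.0, 1.0]]
```

View pics/top0.png

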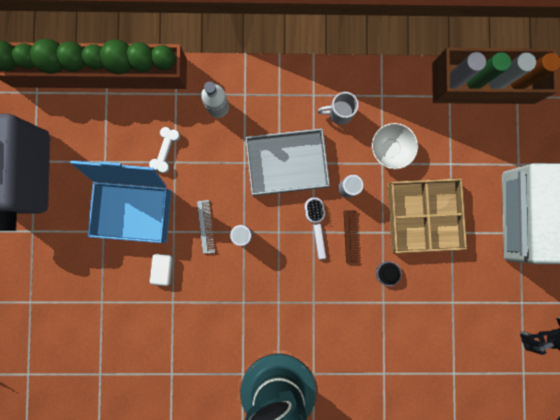

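View pics/side0.png

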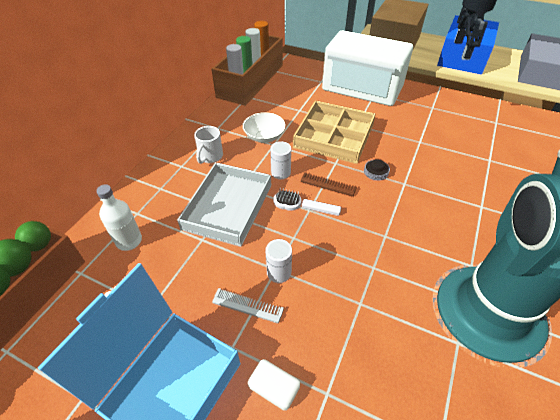

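The top view shows a steel comb (207,227), a brush (318,225), a wood comb (352,237), tins at (241,236) and (352,186), the box on the left with its lid open, and the crate on the right. I'll measure them from depth.

```bash
cat > h.py <<'E'
import numpy as np, cv2
from scipy.spatial.transform import Rotation as R
def cloud(d,T=None):
    z=d["depth"].astype(float);v,u=np.mgrid[:z.shape[0],:z.shape[1]]
    P=np.stack([(u-d["cx"])/d["fx"]*z,(v-d["cy"])/d["fy"]*z,z,np.ones_like(z)],-1)
    if T is None: T=np.linalg.inv(d["world_to_cam"])
    W=(P@T.T)[...,:3]; W[z<=0]=np.nan
    return W
def blobs(W,zmin=0.006,amin=25):
    m=((W[...,2]>zmin)&(W[...,2]<0.4)&(W[...,0]>0.25)&(W[...,0]<0.95)&(abs(W[...,1])<0.65)).astype(np.uint8)
    n,l,s,c=cv2.connectedComponentsWithStats(m)
    out=[]
    for i in range(1,n):
        if s[i,4]<amin: continue
        p=W[l==i]; r=cv2.minAreaRect((p[:,:2]*1000).astype(np.float32))
        out.append((c[i].round(),s[i,4],p.mean(0).round(3),np.percentile(p[:,2],98).round(3),np.round(r[0],1),np.round(r[1],1),round(r[2],1)))
    return out
def down(yaw):
    # tool y down; tool z (jaw dir) at angle yaw in xy
    z=np.array([np.cos(yaw),np.sin(yaw),0]);y=np.array([0,0,-1.]);x=np.cross(y,z)
    return R.from_matrix(np.stack([x,y,z],1)).as_rotvec()
E
python3 - <<'E'
from h import *
d=dict(np.load("top0.npz"));W=cloud(d)
print("table z",np.nanmedian(W[290:340,100:200,2]))
for b in blobs(W): print(*b)
d2=dict(np.load("side0.npz"));W2=cloud(d2)
print("side table",np.nanmedian(W2[330:390,310:380,2]))
for b in blobs(W2): print(*b)
s=np.load("top0.npz")["image"]
c=cv2.resize(s[110:300,60:480],None,fx=1.9,fy=1.9,interpolation=cv2.INTER_CUBIC)
cv2.imwrite("pics/top_crop.png",c[:,:,::-1])
import scipy
print(R.from_rotvec([-0.364,2.03,-2.027]).as_matrix().round(2))
E
```

```text
table z -0.0002644431801847036
[109.  64.] 6636 [0.89  0.453 0.114] 0.162 [905.5 459.3] [381.4  88.7] 90.0
[478.  74.] 4634 [ 0.879 -0.539  0.098] 0.172 [ 887.2 -548.4] [126.1 202.7] 0.2
[215. 100.] 707 [0.799 0.172 0.112] 0.182 [830.2 178.1] [104.9  61.7] 6.0
[341. 108.] 596 [ 0.799 -0.174  0.049] 0.082 [ 804.4 -166.4] [100.1  72.3] 69.2
[ 32. 166.] 1036 [0.621 0.649 0.107] 0.181 [620.8 647.8] [  4.5 203.5] 90.0
[395. 145.] 1290 [ 0.699 -0.333  0.024] 0.047 [ 693.4 -324.9] [127.9 126.9] 42.5
[129. 186.] 3828 [0.568 0.401 0.083] 0.219 [592.6 434.4] [275.9 326.7] 85.4
[289. 159.] 1027 [ 0.657 -0.03   0.027] 0.044 [650.  -22.4] [173.3 223.1] 8.2
[303. 149.] 45 [ 0.69  -0.069  0.008] 0.011 [689.5 -69. ] [19.4 59.4] 33.4
[268. 154.] 32 [0.674 0.03  0.007] 0.011 [672.8  31.3] [20.5 43.1] 40.7
[282. 161.] 39 [ 0.654 -0.009  0.008] 0.01 [653.9  -8.5] [53.1 21.8] 26.5
[275. 168.] 33 [0.634 0.011 0.007] 0.01 [634.8   8. ] [20.2 34.6] 1.1
[518. 214.] 2875 [ 0.498 -0.64   0.101] 0.157 [ 499.9 -635. ] [ 30.  253.9] 90.0
[350. 186.] 428 [ 0.574 -0.194  0.08 ] 0.094 [ 577.2 -197.5] [54.2 54.9] 45.
[... 1761 characters left out ...]
013 [ 436.9 -207. ] [149.4  37.8] 3.0
[118. 219.] 1637 [0.795 0.186 0.097] 0.18 [802.3 181.4] [64.3 48. ] 59.4
[287. 199.] 420 [ 0.51  -0.097  0.018] 0.03 [ 511.2 -100.4] [72.2 50.6] 7.4
[321. 206.] 323 [ 0.421 -0.114  0.015] 0.019 [ 422.3 -116.9] [99.5 25.2] 9.2
[ 32. 272.] 5977 [0.874 0.363 0.083] 0.153 [896.4 382.5] [ 71.1 229.1] 0.3
[279. 260.] 968 [0.434 0.113 0.068] 0.092 [439.  103.2] [54.7 55.5] 15.6
[126. 346.] 12567 [0.573 0.407 0.12 ] 0.218 [587.9 406. ] [200.  325.6] 85.9
[245. 306.] 672 [0.466 0.212 0.008] 0.011 [464.  207.2] [150.   35.3] 7.4
[274. 384.] 1571 [0.34  0.333 0.028] 0.032 [342.5 329. ] [55.5 85.7] 85.0
[[-0.94 -0.    0.35]
 [-0.35  0.   -0.94]
 [ 0.   -1.   -0.  ]]
```

View pics/top_crop.png

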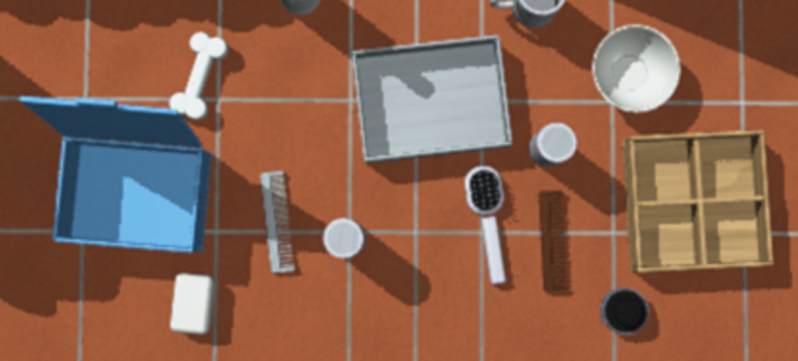

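Run:
```python
from h import *
for n in ["top","side"]:
    d=dict(np.load(n+"0.npz"));W=cloud(d).reshape(-1,3);W=W[~np.isnan(W[:,0])]
    def f(name,x0,x1,y0,y1,z0,z1):
        p=W[(W[:,0]>x0)&(W[:,0]<x1)&(W[:,1]>y0)&(W[:,1]<y1)&(W[:,2]>z0)&(W[:,2]<z1)]
        r=cv2.minAreaRect((p[:,:2]*1000).astype(np.float32));print(n,name,len(p),np.round(r[0],1),np.round(r[1],1),round(r[2],2),np.round(cv2.boxPoints(r)).tolist())
    f("box",.38,.7,.2,.62,.055,.072)
    f("boxwall",.38,.7,.2,.62,.03,.069)
    f("lid",.38,.9,.2,.62,.09,.25)
    f("tray",.5,.8,-.2,.15,.033,.046)
    f("crate",.35,.65,-.56,-.29,.038,.05)
```

```text
top box 625 [503.7 413.6] [202.9 153.5] 85.65 [[420.0, 318.0], [573.0, 307.0], [588.0, 509.0], [435.0, 521.0]]
top boxwall 958 [507.1 412.7] [209.9 252. ] 90.0 [[381.0, 308.0], [633.0, 308.0], [633.0, 518.0], [381.0, 518.0]]
top lid 4118 [736.4 410.1] [419.8 327.1] 89.97 [[573.0, 200.0], [900.0, 200.0], [900.0, 620.0], [573.0, 620.0]]
top tray 562 [650.8 -25.1] [292.4 346.3] 0.67 [[503.0, 146.0], [507.0, -200.0], [799.0, -197.0], [795.0, 150.0]]
top crate 873 [ 504.7 -410.5] [295.4 220.6] 3.77 [[350.0, -310.0], [365.0, -530.0], [659.0, -511.0], [645.0, -291.0]]
side box 1463 [502.8 412.5] [200.7 153.5] 85.22 [[418.0, 319.0], [571.0, 306.0], [588.0, 506.0], [435.0, 519.0]]
side boxwall 2586 [484.2 414.2] [200.8 189.4] 85.15 [[381.0, 322.0], [570.0, 306.0], [587.0, 506.0], [398.0, 522.0]]
side lid 10365 [732.9 344.6] [253.2 357.4] 76.1 [[529.0, 265.0], [876.0, 179.0], [937.0, 425.0], [590.0, 510.0]]
side tray 847 [671.  -50.9] [248.9 290.7] 0.76 [[545.0, 93.0], [549.0, -198.0], [797.0, -195.0], [794.0, 96.0]]
side crate 662 [ 523.3 -410.4] [256.5 220.7] 3.52 [[389.0, -308.0], [402.0, -528.0], [658.0, -513.0], [644.0, -292.0]]
```

```bash
cat >> h.py <<'E'
from plant import arm
LO=np.array([-2.53,-.31,-1.57,.28,-1.29,.15,-2.92]);HI=np.array([2.53,2.02,1.55,2.44,4.43,1.84,2.92])
def best(pos,yaw,flip=True):
    q0=np.array(arm.state()["joints"]);c=[]
    for k in ((0,1,-1) if flip else (0,)):
        o=down(yaw+k*np.pi);q=arm.solve_ik(pos,o)
        if q is not None and np.all(np.array(q)>LO+.03) and np.all(np.array(q)<HI-.03): c.append((np.abs(np.array(q)-q0).max(),k,o))
    if not c: raise RuntimeError("no ik %s %s"%(pos,yaw))
    return min(c,key=lambda t:t[0])[2]
def hover(x,y,yaw,z=0.25):
    o=best([x,y,z],yaw); arm.move_ptp([x,y,z],o); return o
def st(tag=""):
    s=arm.state();print(tag,"t%.1f"%s["time"],"p",np.round(s["ee_pos"],4),"F",np.round(s["wrist_force"],1),"w%.3f"%s["width"],flush=True)
def look(name,tag):
    d=arm.get_image(name);cv2.imwrite(f"pics/{name}_{tag}.png",d["image"][:,:,::-1]);np.savez(f"last_{name}.npz",**d);return d
def rot(a,v): return np.array([np.cos(a)*v[0]-np.sin(a)*v[1],np.sin(a)*v[0]+np.cos(a)*v[1]])
CR=np.array([.497,-.42]);CRY=np.radians(3);TR=np.array([.649,-.023]);TRY=np.radians(7.4);BX=np.array([.502,.413]);BXY=np.radians(-4.6)
E
python3 - <<'E'
from h import *
hover(.576,-.198,np.pi/2); st("hover")
arm.line_to([.576,-.198,.054],speed=.12); st("down")
arm.close(40); st("closed")
arm.line_to([.576,-.198,.20],speed=.15); st("up")
c=CR+rot(CRY,[.0485,.0485]);o=best([c[0],c[1],.2],np.pi/2+CRY)
arm.line_to([c[0],c[1],.2],o,speed=.15); st("over")
d=look("wrist","tinb"); look("top","tinb")
E
```

```text
hover t2.1 p [ 0.5756 -0.1994  0.25  ] F [ 0.4 -0.3 -1. ] w0.996
down t3.9 p [ 0.5765 -0.1982  0.0547] F [-0.2  0.8 -0.3] w1.004
closed t4.3 p [ 0.5763 -0.1982  0.0546] F [-0.9 -0.5  4.8] w0.650
up t5.4 p [ 0.5752 -0.1978  0.1988] F [-0.8 -0.7 -1.7] w0.648
over t6.7 p [ 0.5435 -0.3676  0.2   ] F [ 0.1 -1.5 -1.3] w0.644
```

View pics/wrist_tinb.png

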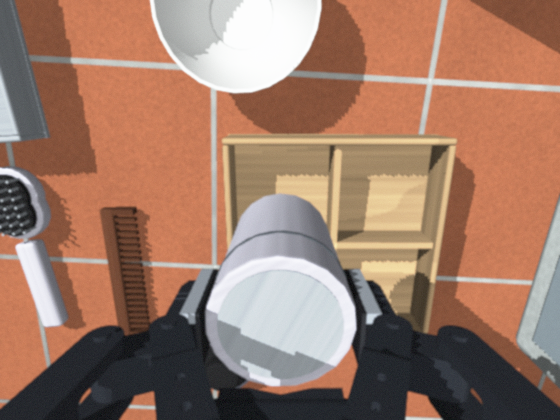

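View pics/top_tinb.png

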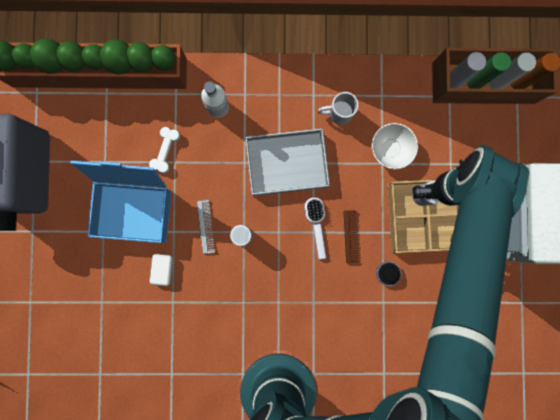

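The wrist view shows tin_b held upright at about (280,300) over the crate, so I'll lower it and then fetch tin_a.

Run:
```python
from h import *
c=CR+rot(CRY,[.0485,.0485])
arm.line_to([c[0],c[1],.075],speed=.1)
print(arm.line_to([c[0],c[1],.0605],speed=.03,contact_N=6)); st("placed")
arm.let_go(); st("open")
arm.line_to([c[0],c[1],.22],speed=.15)
# tin a
x,y=.440,.103
arm.line_to([.46,-.05,.25],speed=.3)
hover(x,y,np.pi/2,.22); d=look("top","b1"); st()
W=cloud(d); 
for b in blobs(W):
    if b[4][0]<720 and abs(b[4][1])<460: print(*b)
arm.line_to([x,y,.054],speed=.12); st("down")
arm.close(40); st("closed")
arm.line_to([x,y,.22],speed=.15); st("up")
c=CR+rot(CRY,[-.0485,-.0485]);o=best([c[0],c[1],.22],np.pi/2+CRY)
arm.line_to([.47,-.1,.22],o,speed=.2)
arm.line_to([c[0],c[1],.22],o,speed=.2)
arm.line_to([c[0],c[1],.075],speed=.1)
print(arm.line_to([c[0],c[1],.0605],speed=.03,contact_N=6)); st("placed")
arm.let_go()
arm.line_to([c[0],c[1],.25],speed=.15)
arm.line_to([.47,-.25,.3],speed=.25);look("top","b2"); look("side","b2"); st()
```

```text
True
placed t8.7 p [ 0.5427 -0.3689  0.0607] F [0.1 0.3 5.3] w0.647
open t9.1 p [ 0.5418 -0.3685  0.0595] F [ 0.4  0.2 -0.1] w1.000
 t12.3 p [0.4407 0.1014 0.2199] F [0.8 0.1 0. ] w1.000
[395. 145.] 1314 [ 0.699 -0.333  0.024] 0.047 [ 693.5 -324.9] [127.4 128. ] 12.2
[129. 185.] 3652 [0.571 0.4   0.087] 0.221 [591.6 422.7] [244.6 330.1] 83.6
[288. 160.] 1035 [ 0.654 -0.025  0.027] 0.043 [652.4 -21.3] [174.4 221.7] 6.6
[288. 147.] 49 [ 0.694 -0.025  0.007] 0.011 [694.6 -27.1] [64.  25.2] 83.5
[313. 149.] 34 [ 0.688 -0.1    0.008] 0.011 [689.2 -99.4] [31.2 22.2] 19.9
[258. 155.] 42 [0.672 0.059 0.008] 0.01 [668.   56.6] [50.8 22.5] 24.4
[312. 160.] 30 [ 0.658 -0.097  0.008] 0.01 [658.5 -97.3] [31.7 20.7] 89.8
[287. 167.] 29 [ 0.636 -0.023  0.008] 0.01 [637.2 -22.9] [21.8 25.9] 67.9
[267. 177.] 85 [0.608 0.032 0.008] 0.01 [611.1  35. ] [43.1 66.1] 0.4
[426. 214.] 3392 [ 0.501 -0.415  0.032] 0.097 [ 499.5 -418.9] [204.2 202.7] 3.5
[435. 191.] 35 [ 0.568 -0.451  0.008] 0.013 [ 566.1 -451.3] [17.6 35.2] 89.4
[142. 211.] 170 [0.507 0.388 0.008] 0.011 [506.2 391.5] [93.9 56.6] 1.1
[314. 210.
[... 421 characters left out ...]
2.9] 74.2
[151. 226.] 49 [0.465 0.362 0.007] 0.01 [464.2 364.1] [26.8 44.1] 25.4
[319. 241.] 277 [ 0.424 -0.116  0.016] 0.021 [ 423.2 -116.2] [100.3  23. ] 9.5
[262. 235.] 153 [0.44  0.041 0.318] 0.339 [440.4  42.5] [26.4 29. ] 0.2
[161. 269.] 632 [0.344 0.327 0.028] 0.035 [342.  329.4] [56.7 87.9] 86.3
[388. 273.] 485 [ 0.335 -0.31   0.024] 0.04 [ 334.  -312.3] [68.6 67.1] 64.1
down t13.8 p [0.4405 0.1031 0.0546] F [-0.4  0.6  1. ] w0.996
closed t14.2 p [0.4404 0.1031 0.0546] F [-1.3 -0.5  6.3] w0.645
up t15.5 p [0.4393 0.1028 0.2191] F [-0.7 -0.3 -2.4] w0.645
True
placed t20.8 p [ 0.4509 -0.4707  0.0607] F [-0.4  0.6  5.3] w0.644
 t23.7 p [ 0.4694 -0.2516  0.2994] F [-0.9 -0.3  0.2] w1.000
```

View pics/top_b2.png

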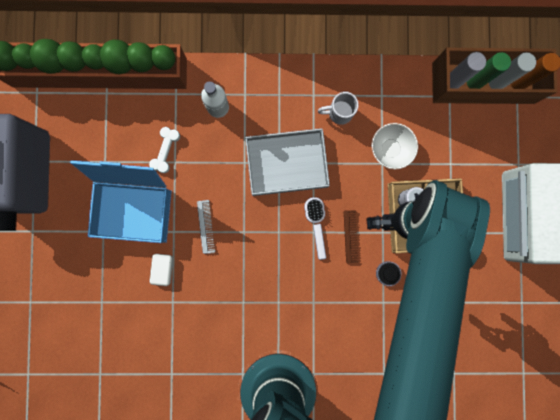

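View pics/side_b2.png

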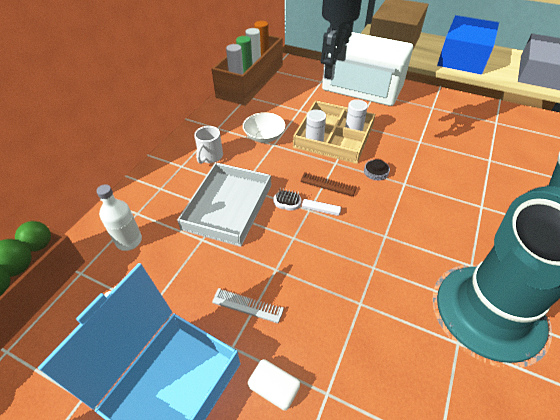

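Both tins stand upright in the crate, at side pixels (316,126) and (357,115). The brush at top pixel (316,225) hasn't moved, so it's next.

```bash
cat >> h.py <<'E'
def toolyaw():
    z=R.from_rotvec(arm.state()["tool_rot"]).as_matrix()[:,2];return np.arctan2(z[1],z[0])
E
python3 - <<'E'
from h import *
a=np.radians(9.1);org=np.array([.5135,-.1015])-.05*np.array([np.cos(a),np.sin(a)])
g=org-.008*np.array([np.cos(a),np.sin(a)])
print(org,g)
hover(*g,a+np.pi/2,.15); 
print("contact",arm.line_to([*g,.004],speed=.08,contact_N=8)); st("down")
y0=toolyaw()
arm.close(60); st("closed")
arm.line_to([*g,.16],speed=.12); st("up")
o=best([*TR,.16],TRY)
z=R.from_rotvec(o).as_matrix()[:,2];y1=np.arctan2(z[1],z[0]);by=a+y1-y0
p=TR-.008*np.array([np.cos(by),np.sin(by)])
print("brush yaw",np.degrees(by),p)
arm.line_to([*g,.2],o,speed=.08) if False else arm.move_ptp([*p,.16],o)
st("over");look("wrist","br");look("top","br")
E
```

```text
[ 0.46412931 -0.1094079 ] [ 0.45623    -0.11067317]
contact False
down t26.6 p [ 0.4565 -0.1108  0.0044] F [-0.1  0.3  0.2] w0.997
closed t27.2 p [ 0.4564 -0.1107  0.0043] F [-1.2  0.   5.9] w0.238
up t28.6 p [ 0.4557 -0.1105  0.1593] F [ 0.2  0.6 -0.6] w0.242
brush yaw 97.40341163768566 [ 0.65003084 -0.03093331]
over t29.7 p [ 0.6492 -0.0314  0.1593] F [-0.4  0.  -0.8] w0.241
```

View pics/wrist_br.png

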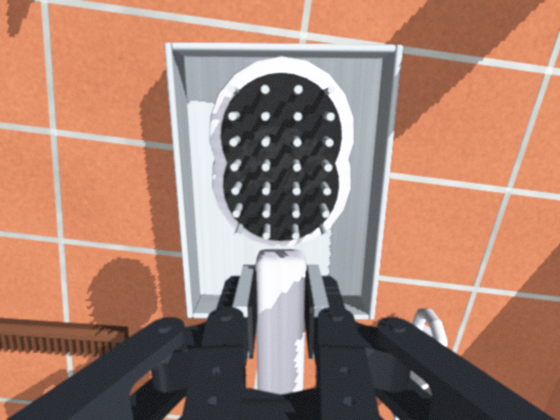

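The brush is held straight over the tray, so I'll lower and release it, then take the steel comb after another look.

Run:
```python
from h import *
p=np.array([.65003,-.03093])
arm.line_to([*p,.05],speed=.12)
print(arm.line_to([*p,.010],speed=.04,contact_N=6)); st("placed")
arm.let_go(); arm.pause(.2)
arm.line_to([*p,.2],speed=.15)
hover(.5,.1,np.pi/2,.3)
d=look("top","c1");look("side","c1");st()
for n in ("top","side"):
  for b in blobs(cloud(np.load(f"last_{n}.npz"))):
    if 40<max(b[5])<200 and min(b[5])<60 and b[4][0]<720 and abs(b[4][1])<.3e3: print(*b)
```

```text
False
placed t32.0 p [ 0.6503 -0.0309  0.0103] F [ 0.3  0.7 -0.6] w0.239
 t35.5 p [0.5005 0.0991 0.2995] F [ 0.4 -0.2 -0.1] w1.002
[288. 154.] 73 [ 0.675 -0.027  0.008] 0.011 [675.5 -28.9] [69.9 31.7] 42.9
[308. 154.] 37 [ 0.674 -0.084  0.008] 0.011 [676.  -85.7] [43.2 19.9] 40.7
[349. 238.] 363 [ 0.434 -0.201  0.01 ] 0.015 [ 438.4 -206.3] [149.1  34.3] 3.0
[205. 242.] 128 [0.421 0.21  0.009] 0.014 [426.8 206.5] [76.4 32.3] 13.9
[328. 184.] 405 [ 0.435 -0.203  0.009] 0.013 [ 437.2 -206.7] [149.8  38.7] 3.2
[246. 306.] 672 [0.464 0.212 0.008] 0.011 [464.1 207.8] [150.2  35.2] 7.0
```

View pics/top_c1.png

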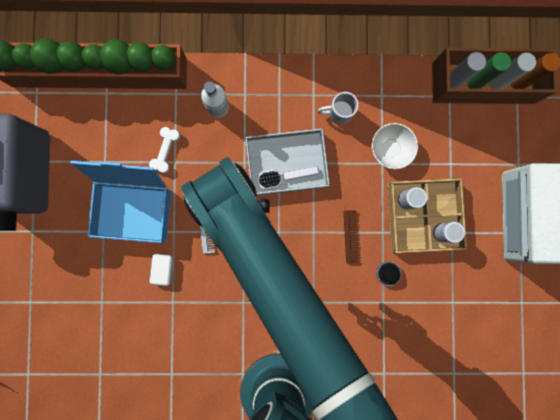

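View pics/side_c1.png

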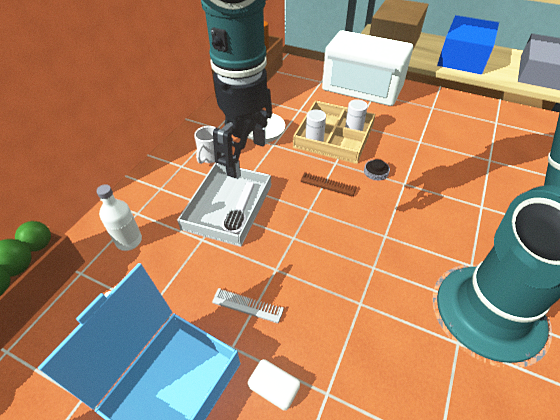

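The brush lies in the tray, but nearer its -x side, at top pixels (270,179) to (318,173). I'll check its position from depth.

Run:
```python
from h import *
for n in ("top","side"):
    d=np.load(f"last_{n}.npz");W=cloud(d);im=d["image"]
    c=rotc=None
    m=(np.abs(W[...,0]-.649)<.12)&(np.abs(W[...,1]+.023)<.14)
    q=np.stack([W[...,0]-TR[0],W[...,1]-TR[1]],-1)
    u=np.cos(TRY)*q[...,0]+np.sin(TRY)*q[...,1];v=-np.sin(TRY)*q[...,0]+np.cos(TRY)*q[...,1]
    k=(np.abs(u)<.07)&(np.abs(v)<.1)&(W[...,2]>.015)&(W[...,2]<.1)
    l=cv2.connectedComponentsWithStats(k.astype(np.uint8))
    for i in range(1,l[0]):
        if l[2][i,4]>30:
            p=np.stack([u[l[1]==i],v[l[1]==i]],1)*1000;z=W[l[1]==i][:,2]
            print(n,l[2][i,4],cv2.minAreaRect(p.astype(np.float32)),np.percentile(z,[5,50,95]).round(3))
    r=np.argwhere(m);a,b=r.min(0),r.max(0)
    cv2.imwrite(f"pics/brush_{n}.png",cv2.resize(im[a[0]:b[0],a[1]:b[1]],None,fx=4,fy=4)[:,:,::-1])
```

```text
top 264 ((-35.64348602294922, -34.93501663208008), (23.158164978027344, 99.4576416015625), 5.050249099731445) [0.016 0.021 0.026]
top 413 ((-42.17684555053711, 55.46235656738281), (54.51184844970703, 72.65840148925781), 3.6248342990875244) [0.017 0.023 0.03 ]
side 678 ((-40.04241943359375, 2.1960372924804688), (54.13121032714844, 178.35305786132812), 3.024627208709717) [0.017 0.023 0.032]
```

View pics/brush_top.png

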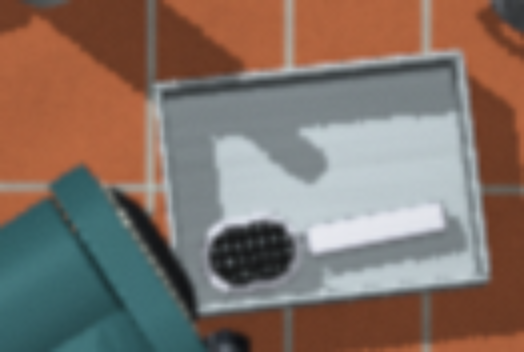

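The brush lies flat inside the tray at about u=-40 mm, probably because of the announced knock, and it is well within limits. Now the steel comb.

```bash
cat > comb.py <<'E'
from h import *
def comb(g,a,tag,zp=0.0,zplace=.008,off=(0,0)):
    g=np.array(g)
    hover(*g,a+np.pi/2,.15)
    print("contact",arm.line_to([*g,zp],speed=.08,contact_N=10)); st("down")
    arm.close(50); st("closed")
    arm.line_to([*g,.2],speed=.12); st("up")
    p=BX+rot(BXY,off)
    o=best([*p,.2],BXY); arm.move_ptp([*p,.2],o); st("over"); look("wrist",tag)
E
python3 - <<'E'
from comb import *
comb([.464,.2078],np.radians(7.1),"sc")
E
```

```text
contact False
down t38.2 p [4.643e-01 2.079e-01 4.000e-04] F [-0.2 -1.4  0.3] w0.998
closed t38.8 p [4.641e-01 2.079e-01 3.000e-04] F [-0.2 -1.2  4.1] w0.378
up t40.6 p [0.4637 0.2077 0.1994] F [-0.5  0.5 -1.3] w0.379
over t41.5 p [0.5019 0.4123 0.1994] F [ 1.1 -0.6 -0.4] w0.381
```

View pics/wrist_sc.png

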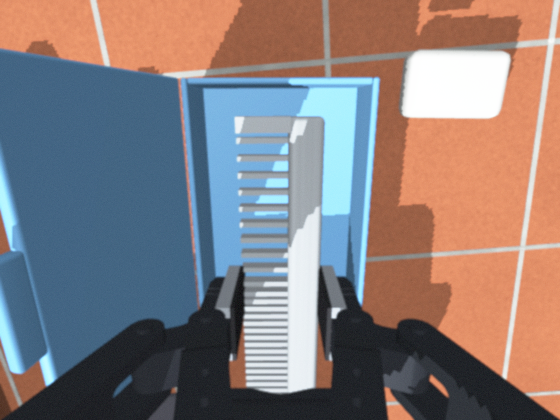

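The comb is held straight and lined up with the box. I'll lower and release it.

Run:
```python
from comb import *
p=BX
arm.line_to([*p,.04],speed=.12)
print(arm.line_to([*p,.0065],speed=.04,contact_N=6)); st("placed")
arm.let_go(); arm.pause(.2); st("open")
arm.line_to([*p,.25],speed=.15)
d=look("wrist","sc2")
hover(.45,.0,np.pi/2,.3)
d=look("top","d1");look("side","d1");st()
for n in ("top","side"):
  for b in blobs(cloud(np.load(f"last_{n}.npz"))):
    if 40<max(b[5])<200 and min(b[5])<60 and b[4][0]<.6e3 and abs(b[4][1])<.35e3: print(*b)
```

```text
False
placed t44.0 p [0.5021 0.4132 0.0068] F [ 1.   0.4 -0.8] w0.379
open t44.8 p [0.5023 0.4131 0.0068] F [1.7 0.6 2.1] w1.005
 t48.3 p [0.4503 0.001  0.3002] F [ 0.1  0.5 -0.4] w1.000
[349. 237.] 353 [ 0.436 -0.2    0.01 ] 0.015 [ 438.6 -207.2] [149.   36.8] 2.4
[328. 184.] 405 [ 0.436 -0.203  0.009] 0.013 [ 437.1 -207. ] [149.9  37.8] 2.9
[274. 384.] 1572 [0.34  0.333 0.028] 0.032 [342.6 328.9] [56.  85.3] 84.4
```

View pics/top_d1.png

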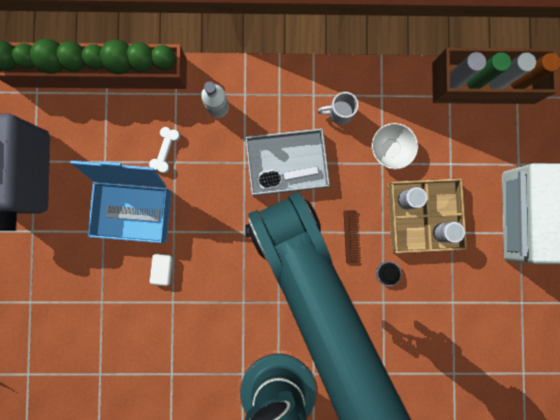

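The steel comb lies in the box at (133,212). Next is the wood comb, which is unmoved at (0.438,-0.206).

Run:
```python
from comb import *
comb([.4378,-.2065],np.radians(2.8),"wc")
```

```text
contact False
down t51.3 p [ 4.380e-01 -2.066e-01  3.000e-04] F [-0.   0.8  0.4] w0.999
closed t51.8 p [ 4.380e-01 -2.066e-01  3.000e-04] F [-0.9 -0.3  4.6] w0.382
up t53.6 p [ 0.4375 -0.2063  0.1995] F [ 0.2  0.5 -0.3] w0.382
over t55.9 p [0.5031 0.4117 0.1998] F [ 0.3 -0.8 -0.1] w0.376
```

View pics/wrist_wc.png

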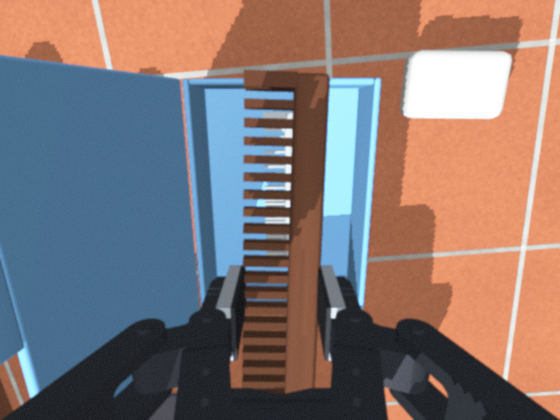

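The wood comb's far end appears farther out (row 70, against 117 for the steel one). I'll check for shift or tilt with depth.

Run:
```python
from h import *
s=arm.state();T=np.eye(4);T[:3,:3]=R.from_rotvec(s["tool_rot"]).as_matrix();T[:3,3]=s["ee_pos"]
d=np.load("last_wrist.npz");W=cloud(d,T@d["hand_eye"])
for r in (74,90,150,220,280,340,380): print(r,W[r,305].round(4))
print(W[:,305][(W[:,305,2]>.19)][[0,-1]])
```

```text
74 [0.4854 0.3229 0.1992]
90 [0.4857 0.3288 0.1989]
150 [0.4874 0.3516 0.2035]
220 [0.4893 0.3804 0.2058]
280 [0.4911 0.4065 0.2097]
340 [0.493  0.4347 0.213 ]
380 [0.4944 0.4545 0.2155]
[[0.48525028 0.32245135 0.19773946]
 [0.49574036 0.40005773 0.284807  ]]
```

The comb was gripped about 15 mm off-centre and sags about 7°. I'll shift the drop point by +13 mm along the box and lower until it touches.

Run:
```python
from comb import *
p=BX+rot(BXY,[0,.014])
arm.line_to([*p,.06],speed=.12)
print(arm.line_to([*p,.02],speed=.03,contact_N=5)); st("placed")
arm.let_go(); arm.pause(.3); st("open")
arm.line_to([*p,.25],speed=.15)
look("wrist","wc2")
hover(.48,.1,np.pi/2,.3)
look("top","e1");look("side","e1");st()
```

```text
True
placed t58.4 p [0.5029 0.4275 0.0221] F [0.3 1.7 5.5] w0.378
open t59.3 p [0.5024 0.4271 0.0213] F [-0.6  0.1  0.6] w0.995
 t62.4 p [0.4801 0.1015 0.2999] F [-0.  -0.1  0.7] w1.000
```

View pics/wrist_wc2.png

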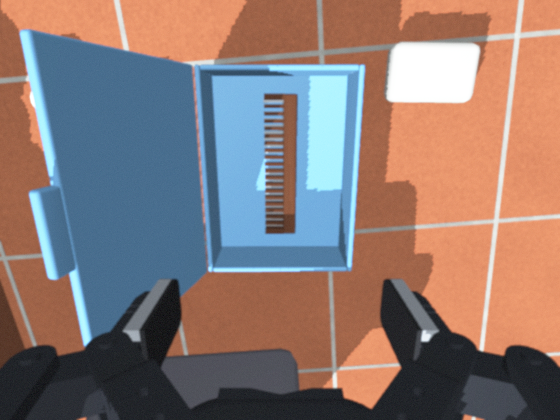

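View pics/top_e1.png

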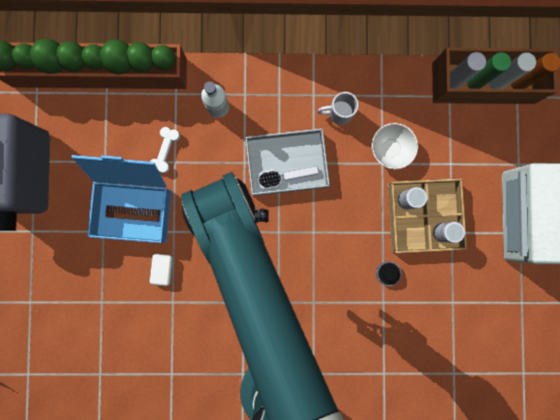

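View pics/side_e1.png

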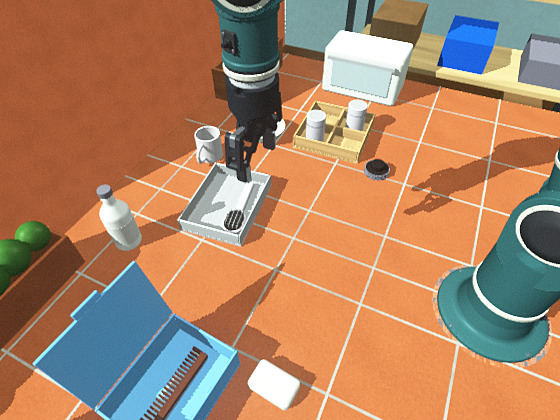

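Both combs are stacked inside the box (wood comb at wrist (280,163)), below the rim. Now I'll close the lid by pushing it from behind with shut fingers.

Run:
```python
from h import *
H=BX+rot(BXY,[.075,0])
P=lambda s,z:[*(H+rot(BXY,[s,0])),z]
arm.close(20)
o=best(P(.11,.32),BXY+np.pi/2); arm.move_ptp(P(.11,.32),o); st()
print(arm.line_to(P(.11,.165),speed=.15,contact_N=8)); st("behind")
for s,z in ((.0,.165),(-.06,.165),(-.085,.15),(-.10,.12),(-.11,.09)):
    print(arm.line_to(P(s,z),speed=.08,contact_N=15)); st(f"{s} {z}")
look("side","lid1");look("top","lid1")
```

```text
t64.5 p [0.687  0.3969 0.3207] F [ 0.8 -0.3 -0.5] w-0.001
False
behind t65.7 p [0.6869 0.3987 0.1665] F [0.4 0.4 1.3] w0.003
False
0.0 0.165 t67.2 p [0.5768 0.4065 0.1644] F [ 0.4  0.1 -0.4] w0.004
False
-0.06 0.165 t68.1 p [0.5173 0.4117 0.165 ] F [0.3 0.  0.4] w-0.003
False
-0.085 0.15 t68.6 p [0.4915 0.414  0.1498] F [ 0.4 -0.2  0.4] w-0.001
False
-0.1 0.12 t69.2 p [0.4768 0.4149 0.1196] F [ 0.6 -0.5 -0. ] w-0.006
False
-0.11 0.09 t69.7 p [0.4668 0.4158 0.0895] F [1.1 0.7 0.8] w-0.001
```

View pics/side_lid1.png

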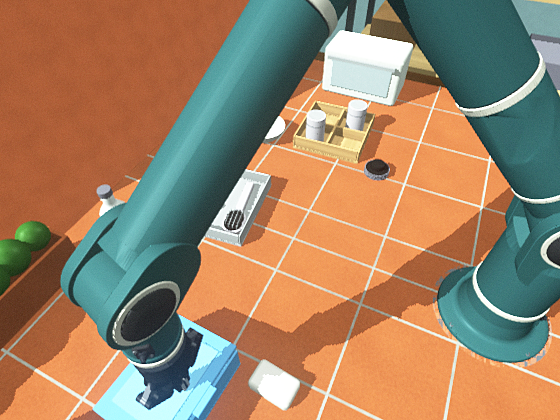

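The lid is nearly shut under the fingers. I'll press it down, retreat and check.

Run:
```python
from h import *
H=BX+rot(BXY,[.075,0])
P=lambda s,z:[*(H+rot(BXY,[s,0])),z]
print(arm.line_to(P(-.115,.06),speed=.03,contact_N=15)); st("press")
arm.pause(.2);st()
arm.line_to(P(-.115,.2),speed=.15)
hover(.45,-.05,np.pi/2,.35);st()
d=look("top","f");look("side","f")
for n in("top","side"):
    W=cloud(np.load(f"last_{n}.npz"));q=W.reshape(-1,3)
    l=(q[:,:2]-BX)@np.array([[np.cos(BXY),-np.sin(BXY)],[np.sin(BXY),np.cos(BXY)]])
    k=(abs(l[:,0])<.07)&(abs(l[:,1])<.09)&(q[:,2]>.03);A=np.c_[l[k],np.ones(k.sum())]
    print(n,k.sum(),np.linalg.lstsq(A,q[k,2],rcond=None)[0].round(4),np.percentile(q[k,2],[2,98]).round(4))
    for b in blobs(W): 
        if b[4][0]<720 and abs(b[4][1])<500 and b[1]>100: print(*b)
```

```text
True
press t70.5 p [0.4644 0.4161 0.0725] F [-1.7 -2.4  8.5] w0.001
 t70.7 p [0.4644 0.416  0.0725] F [-0.5 -1.   8.1] w-0.004
 t73.5 p [ 0.4502 -0.0493  0.35  ] F [-0.3  0.6  0.2] w-0.000
top 3450 [-0.0005  0.0037  0.0735] [0.068  0.0787]
[395. 145.] 1303 [ 0.699 -0.333  0.024] 0.047 [ 694.6 -329.1] [127.7 136.3] 14.2
[164. 150.] 587 [0.682 0.325 0.022] 0.028 [682.8 326. ] [ 55.2 127. ] 72.8
[286. 166.] 1944 [ 0.636 -0.02   0.023] 0.043 [652.7 -22.1] [175.6 219.8] 6.5
[428. 215.] 3640 [ 0.498 -0.418  0.04 ] 0.098 [ 501.4 -422.4] [206.6 211.4] 3.2
[128. 213.] 4541 [0.499 0.407 0.071] 0.079 [496.3 427.2] [228.7 165.5] 86.0
[161. 269.] 631 [0.344 0.327 0.028] 0.034 [343.3 329.7] [56.1 85.2] 85.0
[388. 273.] 487 [ 0.334 -0.31   0.024] 0.039 [ 333.7 -312.1] [67.9 67.6] 25.2
side 7852 [-0.0036  0.0028  0.0737] [0.0704 0.0764]
[333. 125.] 3478 [ 0.487 -0.372  0.07 ] 0.386 [ 488.6 -269.4] [200.3 506.6] 3.0
[264. 126.] 863 [ 0.701 -0.342  0.027] 0.046 [ 693.9 -326.6] [125.7 130.8] 24.7
[377. 168.] 411 [ 0.331 -0.302  0.023] 0.037 [ 332.  -309.9] [67.5 63.3] 10.5
[228. 205.] 2780 [ 0.637 -0.013  0.025] 0.041 [647.5 -23.7] [166.9 223.7] 7.0
[129. 310.] 1110 [0.676 0.328 0.021] 0.026 [682.1 325.7] [ 55.3 128.3] 72.7
[172. 375.] 9672 [0.498 0.406 0.072] 0.076 [494.2 413.2] [200.1 165.9] 85.5
[274. 384.] 1571 [0.34  0.333 0.028] 0.032 [342.5 329.1] [55.4 85.2] 84.8
```

View pics/top_f.png

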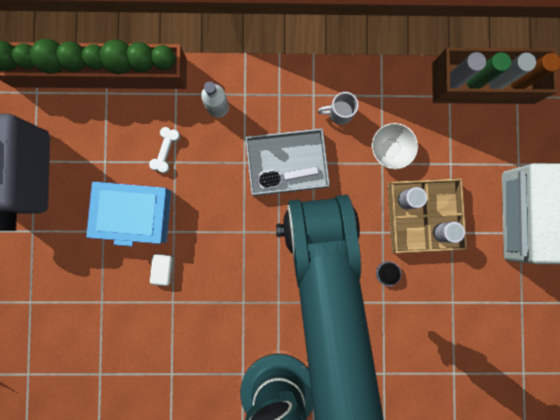

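View pics/side_f.png

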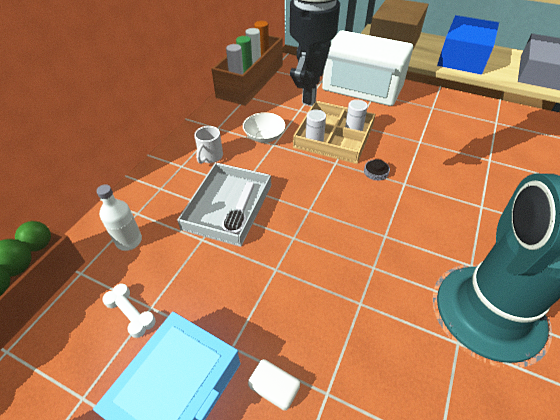

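Run:
```python
from h import *
W=cloud(np.load("last_top.npz"));m=((W[...,2]>.085)&(W[...,2]<.11)&(W[...,0]<.65)&(W[...,1]<-.3)&(W[...,1]>-.53)).astype(np.uint8)
n,l,s,c=cv2.connectedComponentsWithStats(m)
for i in range(1,n):
    if s[i,4]>50: print(W[l==i].mean(0).round(4)-np.r_[CR,0], np.percentile(W[l==i][:,2],[5,95]))
arm.job_done(); st()
```

```text
[0.0465 0.0524 0.0953] [0.09079236 0.09946464]
[-0.0463 -0.0482  0.0952] [0.09074612 0.09933565]
the job is handed in; nothing more can be done
the job is handed in; nothing more can be done
```

The bench is cleared and I handed the job in at about 74 s. This run had five pieces: two tins, one brush and two combs. The third tin and second brush were not there, and nothing was hidden behind the lid.

| Item | Where it is now | Last check |
|---|---|---|
| Two tins | Diagonal cells of the crate | Upright, tops at about 95 mm, within 5 mm of their cell centres |
| Brush | In the steel tray | Flat, origin about 40 mm off the tray's centre |
| Steel comb, wood comb | Stacked in the sky-blue box | Both seen below the rim before the lid was closed; not visible since |
| Lid | Shut and pressed down | Measured slope 0.004 rad or less in both cameras |
| Bowl, massager, soap | Where they started | Within a few mm of their starting positions |
| Chew bone | Still behind the box | Looks unmoved in the pictures; not measured at the start |

- **Brush:** it ended up about 40 mm from where I released it, probably the announced knock. It is still well inside the tray, so I left it.
- **Wood comb:** I gripped it about 15 mm off-centre and it sagged about 7°. I shifted the drop point by 14 mm to make up for it, and it landed flat on the steel comb.

No force warnings came up, and the arm was clear of everything at hand-in.

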